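# Shut and lock the sharps box

### The job

The needle disposal box is full enough: shut it. With a fingertip press down the spring catch bar along the front of its lid and, keeping the bar held down all the way, push the shutter by its upright thumb tab across the drop opening until it is fully home against its stop; then let the bar spring up behind it so that the shutter is locked, and come clear. Only press and push: do not lift the box, and leave the things standing and lying around it where they are.

Things in the scene. Friction and masses are not known exactly. Their poses are not given: they have to be found in the camera images.
- sharps_box: Used-needle box: frosted tub, pale lid; 136 x 200 mm (its x by y), lid surface 118 mm above its underside, 0.9 kg, loose, seated in a shallow steel holder fixed to the worktop. Origin: centre of its underside, 3 mm above the worktop; x to the back of the box (away from the catch bar), y along its length, the way the shutter closes, z up. Drop opening on the +y half. Turned up to 20 degrees.
- catch_bar (a joint): How far the spring catch bar is pressed down (m): 0 = up, 0.012 = bottom of its travel. The spring takes about 2.3 N to start, 7.7 N at the bottom, and lifts the bar when let go. Pressed less than 0.007, its teeth block the shutter's lug: one stands ahead of the lug when open, one behind it when shut, so the bar must stay below that for the whole slide.
- bar_top (a point): Centre of the top of the catch bar's pad; moves down with the bar. The pad is grey, flat, finely ribbed, 28 mm wide (box x), 164 mm long (box y), along the front of the lid. Up, its top lies 132 mm above the box's underside, 14 mm above the lid; a fingertip can slide along it.
- shutter (a joint): Travel of the shutter (m) along the box's +y: 0 to 0.004 = parked open at the start, 0.072 = against its stop, opening covered. From 0.069 on the bar can spring up behind it. It slides with about 1.2 N of friction.
- tab_face (a point): Point on the upright pushing face (it looks to the box's -y) of the shutter's pale thumb tab, above the pad's centre line, 146 mm above the box's underside; moves with the shutter. The face spans 12 mm to the front and 36 mm to the back of it (box x), 134 to 158 mm high; its +y side slopes. The pad, 2 mm under the tab, runs on 43 mm to -y of the face at shutter 0: room for a fingertip.
- gel_jar: Bystander: jar with a black cap, 39 mm across, 81 mm high. Origin: centre of its underside.
- small_jar: Bystander: small screw jar, 31 mm across, 32 mm high. Origin: centre of its underside.
- dropper_bottle: Bystander: brown dropper bottle, 34 mm across, 109 mm high. Origin: centre of its underside.
- needle_box: Bystander: cardboard needle carton, 45 x 95 x 52 mm. Origin: centre of its underside.
- mouth_mirror: Bystander: mouth mirror, 114 mm long, lying in front of the box. Origin: centre of its underside.
- gel_syringe: Bystander: gel syringe with a blue barrel, 117 mm long, 14 mm thick, lying in front of the box. Origin: centre of its underside.

How it is judged:
On the way, in this order (a step that is already met when the one before it is completed fails the run):
1. the catch bar is pressed clear while the shutter is still parked (value of joint catch_bar above 0.0065 m and value of joint shutter below 0.012 m), for 0.05 s.
2. the shutter is past half way with the bar held down (value of joint shutter above 0.036 m and value of joint catch_bar above 0.006 m), for 0.05 s.
3. the shutter is home (value of joint shutter above 0.069 m), for 0.05 s.
At the end, for the whole second after the job is handed in: The shutter is within 3.5 mm of its closed stop, the catch bar is up again to within 1.5 mm of its rest (so its tooth locks the shutter), and the box still sits level in its holder, at rest (value of joint shutter above 0.0685 m and value of joint catch_bar below 0.0015 m and height (world z) of sharps_box below 0.007 m and angle between sharps_box's own z axis and vertical below 0.03 rad and linear speed of sharps_box below 0.02 m/s); the robot touches nothing.
It fails at once if the bar was let up with the shutter part way across (value of joint shutter between 0.012 and 0.06 m and value of joint catch_bar below 0.005 m).
It fails at once if the box was lifted or tipped (height (world z) of sharps_box above 0.012 m or angle between sharps_box's own z axis and vertical above 0.1 rad).
It fails at once if a bystander was moved (distance of any of gel_jar, small_jar, dropper_bottle, needle_box, mouth_mirror, gel_syringe from where it was at the start of the episode above 0.02 m).
It also fails if it takes over 38 s, if anything falls off the work surface, if the arm or the gripper's body presses on something with over 40 N, if the wrist force passes 120 N, or if a joint passes its speed limit or range.

### The arm

A 6-joint arm with a two-finger parallel gripper is mounted at the origin on a cart in front of the work surface, level with it; the furniture and walls round the work are solid. World frame = base frame: x ahead of the robot, y to its left, z up, the work surface at z = 0. Lengths are in m, angles in rad, forces in N, time in s.
With the tool pointing down it reaches from about 0.375 to 0.925 m from the base axis. Payload 5.7 kg.
Tool frame: the origin (TCP) lies at the very end of the fingers, on their centre line; the grasp point (between the pads) lies 19 mm behind it (manip.grasp_offset is the distance from the TCP to the grasp point, in m); z points along the fingers, y is the line along which they close (so a half turn about z gives the same grasp; the last joint's range is limited). The gripper opens to 88 mm and grips with 3 to 60 N. Pads are 20 mm wide; open, the fingers measure 115 mm over their backs; the gripper's body (75 mm by 178 mm) begins 61 mm behind the grasp point.
Start: joints at [1.032, 0.359, 1.51, -0, 1.272, -0.115], TCP at [0.247, 0.547, 0.223] pointing down, gripper open.
Joint ranges: [-2.97, 2.97], [-1.01, 2.36], [0.21, 2.38], [-0.96, 4.11], [0.2, 2.71], [-2.98, 2.98]. Speed limits (rad/s): [2.39, 2.39, 3.14, 3.14, 3.14, 3.14].

### API

Orientations are given as a 3x3 rotation matrix whose columns are the frame's x, y, z axes.
In Python, from station import readout, cams, workorder, manip gives the robot as it stands. The module is installed in compiled form; this text tells all that it offers.
- The arm moves only by the tool servo_tool, never from a script. Its argument "series" is one flat list of numbers, 6 for each row, row after row: the shift along the tool's x, y, z in m, then the turn, a rotation vector about the tool's x, y, z in rad. In form: [dx, dy, dz, wx, wy, wz, dx, dy, dz, wx, wy, wz, ...]. A call has 1 to 5 rows; each row is the pose to reach, as a shift and turn from the pose commanded when the call began, along the tool's axes at that moment; what a row does not reach only later rows make up. A row lasts 1/12 s, in which the tool goes at most 41.7 mm and 7.16 degrees, less where a joint would pass 70% of its speed; a pose out of reach is approached as far as the arm can. A call with a gripper value outside its range is refused whole. "jaw" is the finger opening in m, from 0 to 0.0878, set as the call begins (left out, the last holds). The fingers move at their own pace and stop on an object; "squeeze" is the grip in N (left out, the last holds). Time passes only in rows, so rows that repeat a pose let the fingers close. It gives the time, the measured TCP pose, the force, the opening and the grip force at its end, in the units of the state.
- readout.state(): the state, without advancing time (a new reading comes with each control period).
- cams.snapshot(name): name is "scene" or "top" or "wrist"; returns a dict with "frame" (384x512x3 uint8, red, green, blue), "K" (3x3 intrinsics, pixels), "world_from_camera" (4x4, takes a point from camera to world coordinates). Camera axes: x right, y up, looking along -z (the intrinsics and any distortion apply to the point x, -y, -z); pixel columns grow to the right and rows downward; lengths in m; the calibration is good to about 2 mm. A picture is of the moment at which its call begins. There is no depth.
- workorder.sign_off(): hands the job in; it is judged then, once.
The state is a dict: "time_s": time; "q": joint angles; "qd": joint speeds; "joint_torque": joint torques, N m; "ee_pos": TCP position; "tcp_rot": TCP orientation; "contact_force": force on the tool from outside, world axes, zero at the start; "moment": the same for the moment, N m; "gripper_width": finger opening in m; "finger_force": force on a finger pad.
Only numpy, scipy, OpenCV 4.12 (cv2) and the standard library are available. Lean on these libraries where they do the work, as an engineer would, in place of code of your own. Each camera call takes 0.05 s, during which the arm holds its last target. There are 200 camera calls.

## Working session

There is one attempt and no reset: what is moved stays moved. The work goes in short steps, Python scripts to look and compute and a tool call to move; the robot and the scene stay as the last step left them, time stands still between calls to the robot, and variables do not carry over. Pictures are saved under pics/ and viewed, at most 10 in all, crops included, and the job is handed in when it is done.

Besides the shell and the picture viewer there is one more tool, called after ">>>" as name(argument=value, ...), one argument or row to a line, values as JSON. servo_tool: Moves the arm, as the interface text tells. Its arguments: {"type":"object","properties":{"series":{"type":"array","items":{"type":"number"}},"jaw":{"type":"number"},"squeeze":{"type":"number"}},"required":["series"]}

```bash
mkdir -p pics; python3 - <<'E'
from station import readout,cams
import cv2,numpy as np,pickle
s=readout.state();print({k:np.round(s[k],3).tolist() for k in('time_s','ee_pos','tcp_rot','contact_force','gripper_width')})
d={n:cams.snapshot(n) for n in('scene','top')}
pickle.dump(d,open('d.pkl','wb'))
for n in d:
    cv2.imwrite(f'pics/{n}.png',cv2.resize(d[n]['frame'][:,:,::-1],(800,600),interpolation=cv2.INTER_CUBIC));print(n,d[n]['K'],d[n]['world_from_camera'].round(3), [k for k in d[n]])
E
```

```text
{'time_s': 0.0, 'ee_pos': [0.246, 0.546, 0.222], 'tcp_rot': [[-0.912, 0.411, -0.001], [0.411, 0.912, -0.002], [0.0, -0.002, -1.0]], 'contact_force': [0.724, 0.893, 0.521], 'gripper_width': 0.088}
scene [[454.97436527   0.         254.52720391]
 [  0.         454.97436527 187.5794754 ]
 [  0.           0.           1.        ]] [[ 0.997  0.057 -0.051  0.44 ]
 [-0.076  0.807 -0.586 -0.353]
 [ 0.008  0.588  0.808  0.81 ]
 [ 0.     0.     0.     1.   ]] ['frame', 'K', 'world_from_camera']
top [[350.10477149   0.         253.30840332]
 [  0.         350.10477149 187.8368409 ]
 [  0.           0.           1.        ]] [[-0.029  0.987 -0.155  0.363]
 [-0.999 -0.032 -0.016  0.108]
 [-0.021  0.155  0.988  0.963]
 [ 0.     0.     0.     1.   ]] ['frame', 'K', 'world_from_camera']
```

View pics/scene.png

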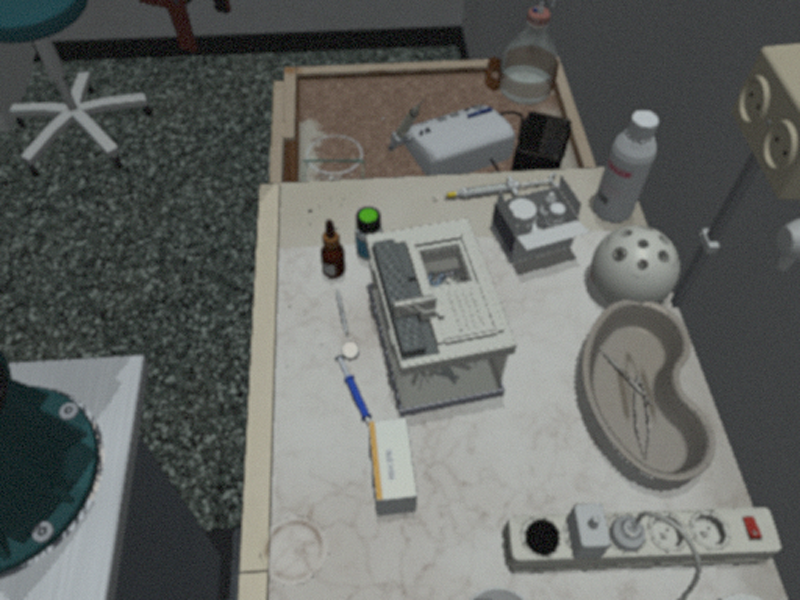

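View pics/top.png

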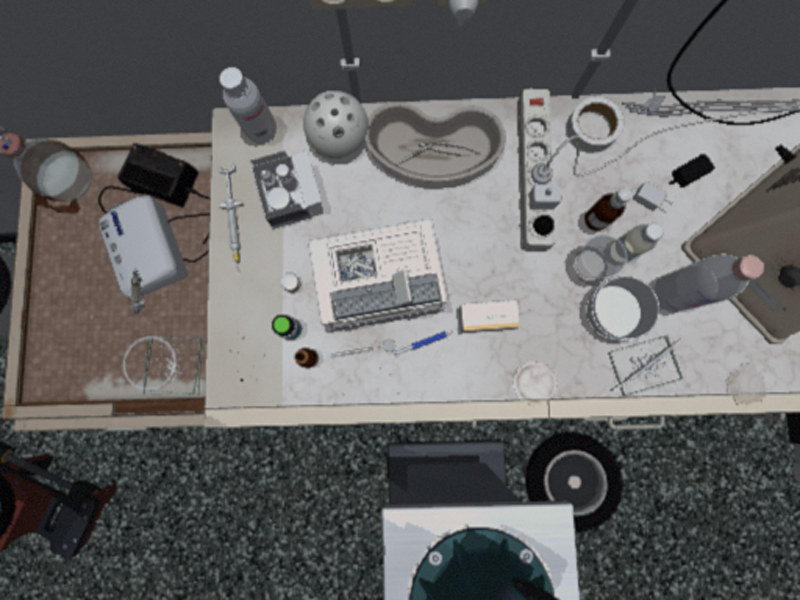

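Both views show the box ahead of the robot: grey pad along its front edge, tab at about (402,287) in the top view, and the opening on the left (+y). The mouth mirror and syringe lie in front, with the carton to the right.

```bash
cat > h.py <<'E'
import numpy as np
def ray(c,p):
    d=np.linalg.inv(c['K'])@np.c_[np.atleast_2d(p),np.ones(len(np.atleast_2d(p)))].T
    T=c['world_from_camera'];return T[:3,3],(T[:3,:3]@(d*np.array([[1],[-1],[-1]]))).T
def plane(c,p,z):
    o,d=ray(c,p);return o+d*((z-o[2])/d[:,2])[:,None]
def proj(c,P):
    T=np.linalg.inv(c['world_from_camera']);P=np.atleast_2d(P);q=(T[:3,:3]@P.T+T[:3,3:])*np.array([[1],[-1],[-1]]);u=c['K']@q;return (u[:2]/u[2]).T
E
python3 - <<'E'
import pickle,cv2,numpy as np
from h import *
d=pickle.load(open('d.pkl','rb'))
a=d['top']['frame'][130:220,190:295];b=d['scene']['frame'][130:270,225:335]
a=cv2.resize(a,(700,600),interpolation=cv2.INTER_CUBIC)
cv2.imwrite('pics/ca.png',a[:,:,::-1])
b=cv2.resize(b,None,fx=4.2,fy=4.2,interpolation=cv2.INTER_CUBIC);cv2.imwrite('pics/cb.png',b[:,:,::-1])
f=d['top']['frame'].astype(int)
for z in(.135,):
  # rows along a column
  for u in(220,240,252,275): print(u,[tuple(f[v,u]) [0] for v in range(160,215)])
E
```

```text
220 [np.int64(84), np.int64(69), np.int64(70), np.int64(111), np.int64(147), np.int64(159), np.int64(160), np.int64(155), np.int64(136), np.int64(136), np.int64(128), np.int64(125), np.int64(107), np.int64(98), np.int64(82), np.int64(77), np.int64(77), np.int64(78), np.int64(92), np.int64(102), np.int64(181), np.int64(209), np.int64(211), np.int64(213), np.int64(205), np.int64(141), np.int64(115), np.int64(121), np.int64(117), np.int64(116), np.int64(101), np.int64(93), np.int64(97), np.int64(104), np.int64(118), np.int64(125), np.int64(120), np.int64(115), np.int64(116), np.int64(120), np.int64(122), np.int64(112), np.int64(68), np.int64(70), np.int64(157), np.int64(183), np.int64(139), np.int64(113), np.int64(86), np.int64(60), np.int64(69), np.int64(122), np.int64(163), np.int64(180), np.int64(183)]
240 [np.int64(193), np.int64(199), np.int64(207), np.int64(210), np.int64(209), np.int64(196), np.int64(195), np.int64(192), np.int64(176), np.int64(164), np.int64(155), np.int64(132), np.int64(117), np.int64(115), np.int64(136), np.int64(131), np.int64(136), np.int64(158), np.int64(19
[... 1481 characters left out ...]
, np.int64(209), np.int64(210), np.int64(192), np.int64(184), np.int64(200), np.int64(209), np.int64(186), np.int64(131), np.int64(118), np.int64(123), np.int64(121), np.int64(122), np.int64(104), np.int64(94), np.int64(100), np.int64(109), np.int64(115), np.int64(119), np.int64(124), np.int64(126), np.int64(124), np.int64(117), np.int64(115), np.int64(108), np.int64(70), np.int64(70), np.int64(152), np.int64(130), np.int64(115), np.int64(122), np.int64(93), np.int64(62), np.int64(72), np.int64(136), np.int64(159), np.int64(175), np.int64(183), np.int64(185), np.int64(185), np.int64(185), np.int64(185), np.int64(185), np.int64(183), np.int64(185), np.int64(186), np.int64(189), np.int64(185)]
```

View pics/ca.png

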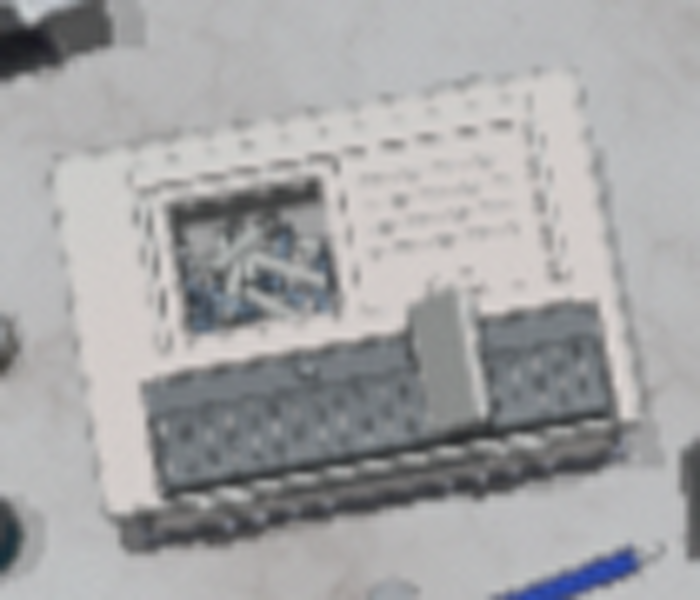

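View pics/cb.png

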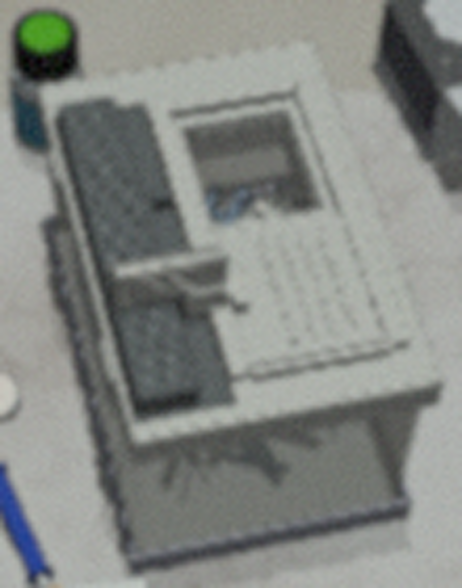

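The crops show the ribbed pad with its front-left corner at (168,495) and front-right at (615,415) in crop a. The tab's pushing face is on its right (-y) side, at about (470–490, 290–420). The lid corners are also clear.

```bash
python3 - <<'E'
import pickle,numpy as np
from h import *
d=pickle.load(open('d.pkl','rb'));t=d['top'];s=d['scene']
A=lambda p:np.array(p)/6.6667+[190,130]-.5+.075
B=lambda p:np.array(p)/4.2+[225,130]-.5+.12
def show(n,P):print(n,P.round(4).tolist(),'edges',[round(float(np.linalg.norm(P[i]-P[i-1])),4) for i in range(len(P))])
L=plane(t,A([[60,160],[572,70],[638,420],[110,515]]),.121);show('lid top BL BR FR FL',L)
L2=plane(s,B([[310,42],[438,385],[137,438],[40,88]]),.121);show('lid scene BL BR FR FL',L2)
P=plane(t,A([[145,382],[597,303],[615,415],[168,495]]),.135);show('pad',P)
P2=plane(s,B([[62,105],[138,412]]),.135);show('pad scene FL FR',P2)
# tab top, z=.161
print('tab top view top-right edge',plane(t,A([[464,290],[491,420]]),[.161][0]).round(4), 'bottom', plane(t,A([[491,420]]),.137).round(4))
print('tab scene top edge',plane(s,B([[115,270],[228,252]]),.161).round(4))
for Q in(L,L2):
  c=Q.mean(0);ax=(Q[0]-Q[1]+Q[3]-Q[2]);ax/=np.linalg.norm(ax);print(c.round(4),'yaw deg',np.degrees(np.arctan2(-ax[0],ax[1])).round(2))
E
```

```text
lid top BL BR FR FL [[0.5855, 0.255, 0.121], [0.6135, 0.0635, 0.121], [0.4811, 0.0446, 0.121], [0.4524, 0.2374, 0.121]] edges [0.1343, 0.1935, 0.1337, 0.1949]
lid scene BL BR FR FL [[0.5816, 0.2603, 0.121], [0.6099, 0.0632, 0.121], [0.4806, 0.0465, 0.121], [0.45, 0.2401, 0.121]] edges [0.1332, 0.1991, 0.1304, 0.196]
pad [[0.4986, 0.2222, 0.135], [0.5222, 0.0586, 0.135], [0.4812, 0.0538, 0.135], [0.4574, 0.2144, 0.135]] edges [0.0419, 0.1653, 0.0412, 0.1623]
pad scene FL FR [[0.4594, 0.217, 0.135], [0.4812, 0.0506, 0.135]] edges [0.1679, 0.1679]
tab top view top-right edge [[0.5233 0.1064 0.161 ]
 [0.4771 0.0985 0.161 ]] bottom [[0.4805 0.0982 0.137 ]]
tab scene top edge [[0.4755 0.1041 0.161 ]
 [0.5234 0.11   0.161 ]]
[0.5331 0.1501 0.121 ] yaw deg 8.39
[0.5305 0.1525 0.121 ] yaw deg 8.58
```

>>> servo_tool(
  series=[-0.03,-0.023,0,0,0,-0.1,-0.06,-0.046,0,0,0,-0.2,-0.09,-0.07,0,0,0,-0.3,-0.12,-0.093,0,0,0,-0.4,-0.15,-0.117,0,0,0,-0.5],
  jaw=0,
  squeeze=20,
)

```text
time_s: 0.52
ee_pos: [0.3355, 0.377, 0.2223]
tcp_rot: [[-0.997, -0.082, -0.0], [-0.082, 0.997, -0.0], [0.0, -0.0, -1.0]]
contact_force: [1.2, 0.2, 0.7]
gripper_width: 0.0577
finger_force: 0.0
```

>>> servo_tool(
  series=[-0.015,-0.035,0,0,0,-0.013,-0.03,-0.07,0,0,0,-0.026,-0.045,-0.105,0,0,0,-0.04,-0.06,-0.14,0,0,0,-0.052,-0.075,-0.175,0,0,0,-0.065],
)

```text
time_s: 0.93
ee_pos: [0.4236, 0.208, 0.2225]
tcp_rot: [[-0.99, -0.142, -0.0], [-0.142, 0.99, -0.0], [0.0, -0.0, -1.0]]
contact_force: [0.2, 0.5, -0.3]
gripper_width: 0.0247
finger_force: 0.0
```

```bash
python3 - <<'E'
from station import readout
import numpy as np
s=readout.state();p=np.array(s['ee_pos']);R=np.array(s['tcp_rot']);print(p,R.round(3).tolist(),(R.T@(np.array([.4914,.0813,.18])-p)).round(4))
E
```

```text
[0.42363585 0.20796579 0.22251065] [[-0.99, -0.142, -0.0], [-0.142, 0.99, -0.0], [0.0, -0.0, -1.0]] [-0.0492 -0.135   0.0425]
```

>>> servo_tool(
  series=[-0.012,-0.034,0,0,0,0,-0.025,-0.068,0,0,0,0,-0.037,-0.102,0,0,0,-0.003,-0.049,-0.135,0.01,0,0,-0.005,-0.049,-0.135,0.03,0,0,-0.005],
)

```text
time_s: 1.35
ee_pos: [0.4963, 0.0781, 0.1944]
tcp_rot: [[-0.99, -0.142, 0.008], [-0.142, 0.99, -0.002], [-0.007, -0.003, -1.0]]
contact_force: [0.7, -0.3, -0.5]
gripper_width: 0.0004
finger_force: 0.0
```

```bash
python3 - <<'E'
from station import readout,cams
import cv2,numpy as np,pickle
from h import *
s=readout.state();p=np.array(s['ee_pos']);print(p.round(4),np.round(s['tcp_rot'],3).tolist(),s['contact_force'],s['gripper_width'])
d={n:cams.snapshot(n) for n in('scene','wrist','top')};pickle.dump(d,open('d2.pkl','wb'))
w=cv2.resize(d['wrist']['frame'],(440,330));b=cv2.resize(d['scene']['frame'][130:240,225:345],(360,330),interpolation=cv2.INTER_CUBIC)
cv2.imwrite('pics/hov.png',np.hstack([w,b])[:,:,::-1])
print(d['wrist']['K'].round(1).tolist(),d['wrist']['world_from_camera'].round(3).tolist())
E
```

```text
[0.4963 0.0781 0.1944] [[-0.99, -0.142, 0.008], [-0.142, 0.99, -0.002], [-0.007, -0.003, -1.0]] [ 0.68509171 -0.33387366 -0.45284578] 0.00039017421021983055
[[264.3, 0.0, 256.6], [0.0, 264.3, 188.0], [0.0, 0.0, 1.0]] [[-0.142, -0.946, -0.291, 0.411], [0.99, -0.136, -0.042, 0.069], [-0.0, -0.294, 0.956, 0.352], [0.0, 0.0, 0.0, 1.0]]
```

View pics/hov.png

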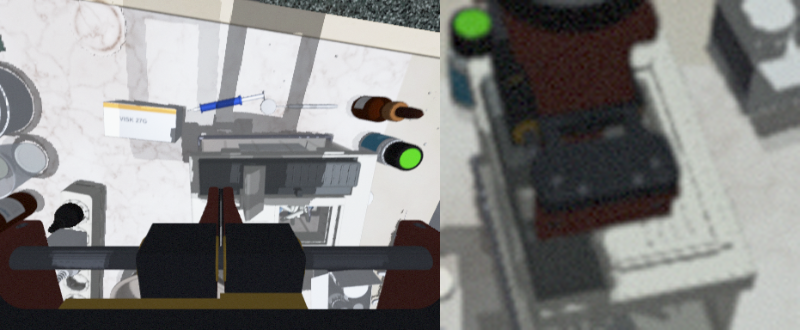

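The wrist view shows the closed fingertips at about (221,190), above the pad and left (-y) of the tab at (253,185). I'll take a closer crop to refine the position.

```bash
python3 - <<'E'
from station import readout,cams
import cv2,numpy as np,pickle
from h import *
s=readout.state();print(np.round(s['ee_pos'],4),np.round(s['qd'],3))
w=cams.snapshot('wrist');pickle.dump(w,open('w.pkl','wb'))
cv2.imwrite('pics/wc.png',cv2.resize(w['frame'][150:260,210:430],(800,400),interpolation=cv2.INTER_CUBIC)[:,:,::-1])
C=np.array([.532,.151]);ex=np.array([.989,.146]);ey=np.array([-.146,.989])
f=lambda x,y,z:np.r_[C+x*ex+y*ey,z]
for n,P in dict(tipTCP=s['ee_pos'],faceTopF=f(-.0624,-.041,.161),faceTopB=f(-.0144,-.041,.161),faceBotF=f(-.0624,-.041,.137),padFR=f(-.0644,-.085,.135),padFL=f(-.0644,.079,.135)).items():print(n,((proj(w,P)[0]-[210,150])*[800/220,400/110]).round(0))
E
```

```text
[0.4893 0.0826 0.1913] [ 0.032 -0.027 -0.021  0.004  0.015 -0.002]
tipTCP [166. 295.]
faceTopF [262. 188.]
faceTopB [256. 386.]
faceBotF [252. 154.]
padFR [ 67. 143.]
padFL [754. 142.]
```

View pics/wc.png

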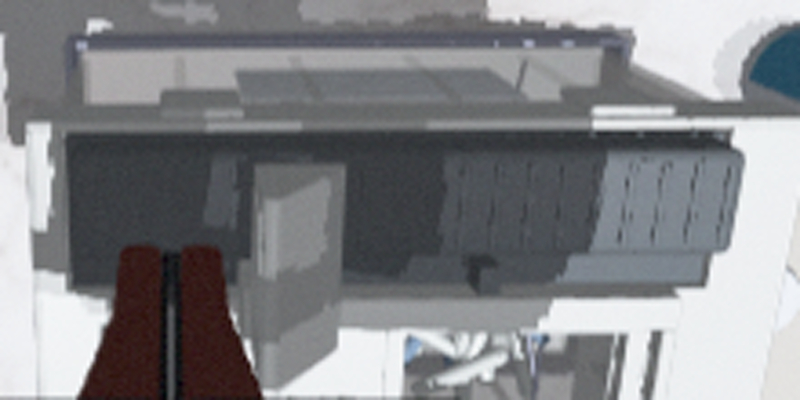

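>>> servo_tool(
  series=[0,0,0.02,0,0,0,0,0,0.04,0,0,0,0,0,0.05,0,0,0,0,0,0.05,0,0,0,0,0,0.05,0,0,0],
)

```text
time_s: 1.97
ee_pos: [0.4906, 0.0838, 0.143]
tcp_rot: [[-0.989, -0.147, -0.001], [-0.147, 0.989, -0.0], [0.001, 0.0, -1.0]]
contact_force: [0.2, 0.9, 0.0]
gripper_width: 0.0004
finger_force: 0.0
```

>>> servo_tool(
  series=[-0.001,-0.002,0.004,0,0,0,-0.001,-0.002,0.008,0,0,0,-0.001,-0.002,0.011,0,0,0,-0.001,-0.002,0.013,0,0,0,-0.001,-0.002,0.013,0,0,0],
)

```text
time_s: 2.38
ee_pos: [0.4935, 0.0812, 0.1301]
tcp_rot: [[-0.989, -0.145, 0.002], [-0.145, 0.989, 0.0], [-0.002, -0.0, -1.0]]
contact_force: [1.8, 0.7, 3.5]
gripper_width: 0.0005
finger_force: 2.1
```

>>> servo_tool(
  series=[0,0,0.002,0,0,0,0,0,0.004,0,0,0,0,0,0.0055,0,0,0,0,0,0.0055,0,0,0,0,0,0.0055,0,0,0],
)

```text
time_s: 2.8
ee_pos: [0.4935, 0.0812, 0.1248]
tcp_rot: [[-0.989, -0.146, 0.002], [-0.146, 0.989, 0.0], [-0.002, -0.0, -1.0]]
contact_force: [2.2, 0.1, 6.6]
gripper_width: 0.0004
finger_force: 3.3
```

```bash
python3 - <<'E'
from station import readout,cams
import numpy as np
for i in range(4):
    cams.snapshot('top');s=readout.state();print(np.round(s['ee_pos'],4),np.round(s['contact_force'],2))
E
```

```text
[0.4935 0.0812 0.1248] [ 1.54 -0.53  6.54]
[0.4935 0.0812 0.1248] [2.9  0.16 6.61]
[0.4935 0.0812 0.1248] [2.96 1.35 6.39]
[0.4935 0.0812 0.1248] [2.31 0.46 7.11]
```

>>> servo_tool(
  series=[0,0.003,0.0003,0,0,0,0,0.007,0.0005,0,0,0,0,0.011,0.0005,0,0,0,0,0.015,0.0005,0,0,0,0,0.018,0.0005,0,0,0],
)

```text
time_s: 3.42
ee_pos: [0.4901, 0.0977, 0.1241]
tcp_rot: [[-0.989, -0.147, 0.001], [-0.147, 0.989, -0.003], [-0.0, -0.003, -1.0]]
contact_force: [1.6, -5.8, 6.3]
gripper_width: 0.0004
finger_force: 4.1
```

>>> servo_tool(
  series=[0,0.005,0,0,0,0,0,0.011,0,0,0,0,0,0.017,0,0,0,0,0,0.023,0,0,0,0,0,0.028,0,0,0],
)

```text
invalid input
```

I left out one number: only 29 were sent. Sending it again.

>>> servo_tool(
  series=[0,0.005,0,0,0,0,0,0.011,0,0,0,0,0,0.017,0,0,0,0,0,0.023,0,0,0,0,0,0.028,0,0,0,0],
)

```text
time_s: 3.83
ee_pos: [0.4858, 0.1254, 0.124]
tcp_rot: [[-0.989, -0.146, 0.001], [-0.146, 0.989, -0.003], [-0.0, -0.003, -1.0]]
contact_force: [0.8, -6.8, 7.3]
gripper_width: 0.0001
finger_force: 4.1
```

>>> servo_tool(
  series=[0,0.005,0,0,0,0,0,0.011,0,0,0,0,0,0.017,0,0,0,0,0,0.023,0,0,0,0,0,0.028,0,0,0,0],
)

```text
time_s: 4.25
ee_pos: [0.4816, 0.1531, 0.124]
tcp_rot: [[-0.989, -0.146, 0.0], [-0.146, 0.989, -0.003], [0.0, -0.003, -1.0]]
contact_force: [0.6, -6.3, 8.1]
gripper_width: 0.0006
finger_force: 4.2
```

```bash
python3 - <<'E'
from station import readout,cams
import cv2,numpy as np,pickle
s=readout.state();print(np.round(s['ee_pos'],4),np.round(s['contact_force'],2))
w=cams.snapshot('wrist')['frame'][130:265,180:450];t=cams.snapshot('top')['frame'][130:220,190:295]
cv2.imwrite('pics/mid.png',np.vstack([cv2.resize(w,(600,300),interpolation=2),cv2.resize(t,(600,300*1),interpolation=2)])[:,:,::-1])
E
```

```text
[0.4816 0.1531 0.124 ] [ 0.64 -6.35  8.11]
```

View pics/mid.png

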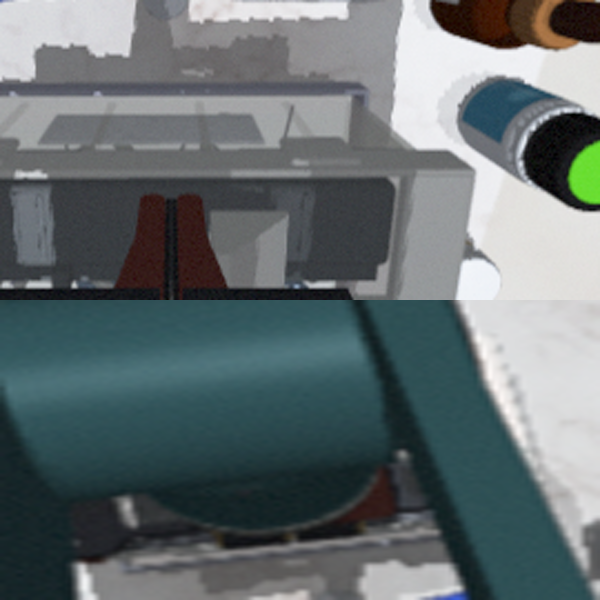

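The tab has travelled with the fingertip to about (248,245) in the wrist view, and the bar is still held down. I'll creep on to the stop.

>>> servo_tool(
  series=[0,0.002,0,0,0,0,0,0.004,0,0,0,0,0,0.006,0,0,0,0,0,0.008,0,0,0,0,0,0.008,0,0,0,0],
)

```text
time_s: 4.77
ee_pos: [0.4804, 0.1611, 0.124]
tcp_rot: [[-0.989, -0.147, 0.0], [-0.147, 0.989, -0.003], [0.0, -0.003, -1.0]]
contact_force: [0.3, -5.5, 7.4]
gripper_width: 0.0005
finger_force: 3.8
```

>>> servo_tool(
  series=[0,0.001,0,0,0,0,0,0.002,0,0,0,0,0,0.003,0,0,0,0,0,0.004,0,0,0,0,0,0.004,0,0,0,0],
)

```text
time_s: 5.18
ee_pos: [0.4797, 0.1636, 0.1241]
tcp_rot: [[-0.989, -0.147, -0.0], [-0.147, 0.989, -0.005], [0.001, -0.005, -1.0]]
contact_force: [0.5, -11.3, 9.7]
gripper_width: 0.0005
finger_force: 7.8
```

>>> servo_tool(
  series=[0,0.001,0,0,0,0,0,0.002,0,0,0,0,0,0.002,0,0,0,0,0,0.002,0,0,0,0],
)

```text
time_s: 5.52
ee_pos: [0.4796, 0.1649, 0.1244]
tcp_rot: [[-0.989, -0.147, 0.0], [-0.147, 0.989, -0.006], [0.001, -0.006, -1.0]]
contact_force: [-0.6, -13.7, 12.9]
gripper_width: 0.0003
finger_force: 8.5
```

>>> servo_tool(
  series=[0,-0.002,0,0,0,0,0,-0.004,0,0,0,0,0,-0.004,-0.006,0,0,0,0,-0.004,-0.014,0,0,0,0,-0.004,-0.02,0,0,0],
)

```text
time_s: 5.93
ee_pos: [0.4793, 0.1641, 0.144]
tcp_rot: [[-0.989, -0.146, -0.001], [-0.146, 0.989, -0.0], [0.002, -0.0, -1.0]]
contact_force: [-0.4, -0.6, 1.5]
gripper_width: 0.0006
finger_force: 0.0
```

>>> servo_tool(
  series=[0,-0.003,-0.03,0,0,0,0,-0.006,-0.06,0,0,0,0,-0.006,-0.09,0,0,0,0,-0.006,-0.09,0,0,0,0,-0.006,-0.09,0,0,0],
)

```text
time_s: 6.35
ee_pos: [0.4815, 0.1586, 0.2352]
tcp_rot: [[-0.989, -0.146, 0.003], [-0.146, 0.989, 0.001], [-0.003, 0.0, -1.0]]
contact_force: [-0.0, -0.5, -1.4]
gripper_width: 0.0006
finger_force: 0.0
```

```bash
python3 - <<'E'
from station import readout,cams
import cv2,numpy as np
s=readout.state();print(np.round(s['ee_pos'],4),np.round(s['contact_force'],2))
w=cams.snapshot('wrist')['frame'];t=cams.snapshot('scene')['frame'][120:270,215:365]
cv2.imwrite('pics/end.png',np.hstack([cv2.resize(w,(480,360),interpolation=2),cv2.resize(t,(320,360),interpolation=2)])[:,:,::-1])
E
```

```text
[0.4815 0.1586 0.2352] [-0.02 -0.46 -1.38]
```

View pics/end.png

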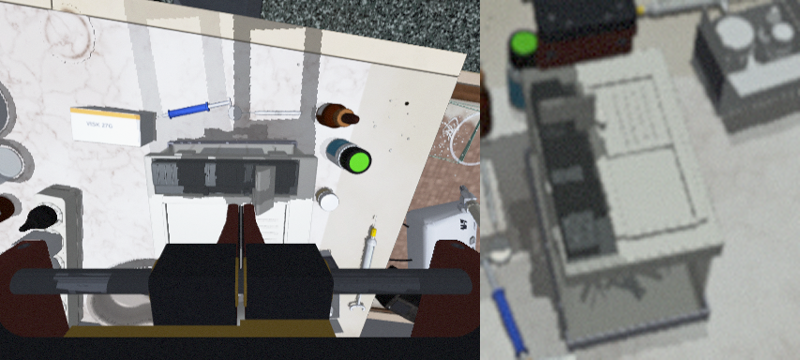

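The drop opening is covered, the tab stands at about (265,180) in the wrist view, and the bystanders look unchanged. One numeric check of the tab and pad before signing off.

```bash
python3 - <<'E'
from station import readout,cams
import cv2,numpy as np
from h import *
w=cams.snapshot('wrist');print(np.round(readout.state()['qd'],3).max())
C=np.array([.532,.151]);ex=np.array([.989,.146]);ey=np.array([-.146,.989])
f=lambda x,y,z:np.r_[C+x*ex+y*ey,z]
S=lambda P:((proj(w,P)[0]-[160,150])*4).round(0).astype(int)
for n,P in dict(faceTopF=f(-.0624,.031,.161),faceTopB=f(-.0144,.031,.161),padFR_up=f(-.0634,-.085,.135),padFL_up=f(-.0634,.079,.135),padFR_dn=f(-.0634,-.085,.125),padFL_dn=f(-.0634,.079,.125)).items():print(n,S(P))
cv2.imwrite('pics/z.png',cv2.resize(w['frame'][150:230,160:350],None,fx=4,fy=4,interpolation=2)[:,:,::-1])
E
```

```text
0.009
faceTopF [453 139]
faceTopB [449 327]
padFR_up [ -9 106]
padFL_up [636 106]
padFR_dn [ 4 96]
padFL_dn [627  97]
```

View pics/z.png

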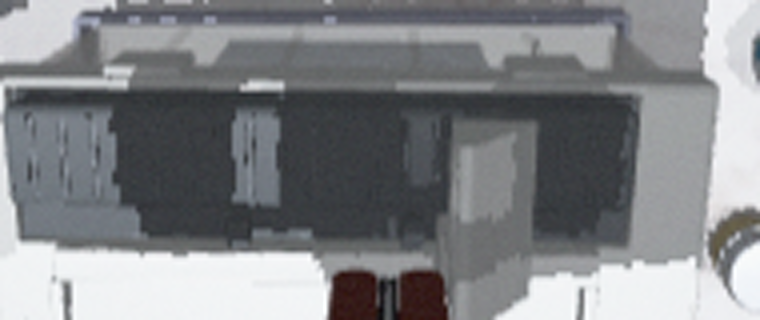

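The tab face is at column 451 against a predicted 453 for fully home. The pad's front edge is at row 106, which matches the bar being up.

```bash
python3 -c "
from station import workorder
print(workorder.sign_off())"
```

```text
the job is handed in; nothing more can be done
None
```

The box is shut and handed in: the bar stayed held down for the whole slide, the last picture shows the shutter home and the bar back up, and the arm is clear; sign-off gave no verdict.

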